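# Find the cap nut that fits the terminal stud

## Robot

A 6-joint arm with a two-finger parallel gripper is mounted at the origin on the work surface. World frame = base frame: x ahead of the robot, y to its left, z up, the work surface at z = 0. Lengths are in m, angles in rad, forces in N, time in s.
With the tool pointing down it reaches from about 0.3 to 0.875 m from the base axis. Payload 6.4 kg.
Tool frame: the origin (TCP) lies on the centre line of the jaws, within the pads' length; the fingertips stand 22 mm ahead of it and the grasp point (between the pads) lies 3 mm ahead of it (robot.finger_overhang is the distance from the TCP to the fingertips, in m); x points along the fingers, y is the direction in which the jaws open and shut, and the axes are right-handed (so a half turn about x gives the same grasp; the last joint's range is limited). The gripper opens to 85 mm and grips with 20 to 120 N. Pads are 22 mm wide; open, the fingers measure 114 mm over their backs; the gripper's body (76 mm by 85 mm) begins 54 mm behind the grasp point. The pads swing forward as they close: fully open they stand 13 mm farther back than shut.
Start: joints at [-1.351, 0.181, 1.607, -0, 1.354, -0.206], TCP at [0.238, -0.524, 0.253] pointing down, gripper open.
Joint ranges: [-2.99, 2.99], [-0.89, 2.07], [0.3, 2.58], [-1.14, 4.28], [0, 2.63], [-3.12, 3.12]. Speed limits (rad/s): [2.57, 2.57, 3.01, 3.14, 3.14, 3.14].

## Interface

Orientations are given as a 3x3 rotation matrix whose columns are the frame's x, y, z axes.
In Python, from bench import sensors, vision, robot gives the robot as it stands.
- The arm moves only by the tool jog_arm, never from a script. Its argument "commands" is a list of rows, each an object of numbers: "hand": the opening, from -1 (shut) to 1 (fully open), so that 0 is half open; "x", "y", "z": the shift along the world's x, y, z scaled (see below); "spin": the turn about the world's z scaled (see below). In form: [{"hand": .., "x": .., "y": .., "z": .., "spin": ..}, ...]. A call has 1 to 8 rows; each row is the pose to reach, as a shift and turn from the pose measured when the call began; what a row does not reach only later rows make up. The controller multiplies each number of a shift by 500 mm and each number of a turn by 45 degrees. A row lasts 1/12 s, in which the tool goes at most 41.7 mm and 7.16 degrees, less where a joint would pass 70% of its speed; a pose out of reach is approached as far as the arm can. A call with a number of a shift or a turn outside -1 to 1 is refused whole. A call with a gripper value outside its range is refused whole. The fingers move at their own pace and stop on an object; "grip_force" is the grip in N (left out, the last holds). Time passes only in rows, so rows that repeat a pose let the fingers close. It gives the time, the measured TCP pose, the force and the opening at its end, in the units of the state.
- sensors.read_state(): the state, without advancing time (a new reading comes with each control period).
- vision.capture(name): name is "scene" or "side" or "wrist"; returns (picture, depth): 384x512x3 uint8, red, green, blue; 384x512 float32, m along the optical axis (not along the pixel's ray), 0 where there is no reading.
- vision.camera_info(name): a dict with "mtx" (3x3 intrinsics, pixels), "world_from_camera" (4x4, takes a point from camera to world coordinates). Camera axes: x right, y up, looking along -z (the intrinsics and any distortion apply to the point x, -y, -z); pixel columns grow to the right and rows downward; lengths in m; the calibration is good to about 2 mm. A picture is of the moment at which its call begins: read the wrist's pose just before it. camera_info takes no time and is no camera call; for the wrist camera it gives the pose at the moment of the call.
- robot.sign_off(): hands the job in, once; it reports no verdict.
The state is a dict: "t": time; "joint_pos": joint angles; "dq": joint speeds; "joint_torque": joint torques, N m; "position": TCP position; "orientation": TCP orientation; "ft_force": force on the tool from outside, world axes, zero at the start; "wrist_torque": the same for the moment, N m; "gripper_width": opening from 0.0 (shut) to 1.0 (fully open).
Only numpy, scipy, OpenCV 4.12 (cv2) and the standard library are available. Lean on these libraries where they do the work, as an engineer would, in place of code of your own. Each camera call takes 0.05 s, during which the arm holds its last target. There are 200 camera calls.

## Task

Exactly one of the three identical-looking cap nuts fits the terminal stud of the power module on the bench, and which one can only be found by trying to screw them on. Screw the one that fits clockwise onto the stud until it is fully home on its seat, and leave the other two standing dome up on the bench top. Do not knock over or push away the three small capacitors standing among the nuts.

Things in the scene. Friction and masses are not known exactly. Their poses are not given: they have to be found in the camera images.
- seat (a point): centre of the round steel seat (57 mm wide) on the module's terminal post, a black ribbed insulator; 45 mm above the bench, level, z up, x pointing into the module. A nut is home when its rim lies here: it stops hard (turned on by force, it tilts). Within 60 mm of this axis nothing but the stud is higher than the seat. Two spare posts of the same look at the bench's far edge are not part of the job
- thread_top (a point): centre of the upper end of the stud's thread, 12 mm above the seat (33 mm in diameter, right-hand, coarse multi-start, lead 54 mm a turn). Let down here, a nut rests with its rim about 11 mm above the seat unless it happens to start. Turned clockwise (from above), the fitting nut drops in within 75 degrees; one that does not fit stays 11 mm up, or jams tilted if forced
- stud_tip (a point): top of the fixed stud, 41 mm above the seat: above the thread a plain pilot, 25.6 mm thick, tapering to 14 mm over its top 6 mm, guides the nut (0.6 mm side play). Once started, the nut goes down 1 mm per 7 degrees clockwise, about 75 degrees in all. Turned in loose fingers (some 2 mm of play on the flats) it drops in and sinks by its own weight; held tight, it must be followed down
- module: power module: open aluminium tray, 210 x 190 mm, walls 30 mm high, fixed. Origin: foot of the terminal post on the bench, under the seat; tray reaches from x -45 to +165 mm, y +-95 mm. Its dark heat sink, 49 mm high, begins 125 mm from the origin along x; all other parts but the post are at most 41 mm high
- nut_a: one of three outwardly identical steel cap nuts, standing domed top up, open underneath. Hexagon 45 mm across flats, 52 over corners; flat sides up to 46 mm, dome to 53 mm; 0.16 to 0.26 kg. Thread hidden inside. Origin: centre of its rim underneath; z up through the dome; flats face along x and every 60 degrees from it. Its can stands off the +x flat
- nut_b: one of three outwardly identical steel cap nuts, standing domed top up, open underneath. Hexagon 45 mm across flats, 52 over corners; flat sides up to 46 mm, dome to 53 mm; 0.16 to 0.26 kg. Thread hidden inside. Origin: centre of its rim underneath; z up through the dome; flats face along x and every 60 degrees from it. Its can stands off the +x flat
- nut_c: one of three outwardly identical steel cap nuts, standing domed top up, open underneath. Hexagon 45 mm across flats, 52 over corners; flat sides up to 46 mm, dome to 53 mm; 0.16 to 0.26 kg. Thread hidden inside. Origin: centre of its rim underneath; z up through the dome; flats face along x and every 60 degrees from it. Its can stands off the +x flat
- cap_a: small black capacitor can, 22 mm in diameter, 36 mm high, 0.06 kg, standing upright about 46 mm (centre to centre) off the +x flat of nut_a, where it leaves no room for a finger; that nut's other two pairs of flats are free. Origin: centre of its underside
- cap_b: small black capacitor can, 22 mm in diameter, 36 mm high, 0.06 kg, standing upright about 46 mm (centre to centre) off the +x flat of nut_b, where it leaves no room for a finger; that nut's other two pairs of flats are free. Origin: centre of its underside
- cap_c: small black capacitor can, 22 mm in diameter, 36 mm high, 0.06 kg, standing upright about 46 mm (centre to centre) off the +x flat of nut_c, where it leaves no room for a finger; that nut's other two pairs of flats are free. Origin: centre of its underside
Mind the look-alikes: they are no part of the job. Leave any blue or green look-alike of the nut_c alone.

How it is judged:
At the end, for the whole second after the job is handed in: One cap nut is screwed fully home on the module's stud: rim within 3 mm of the seat's height and 3 mm of its centre, upright and at rest; the other two stand dome up (within 0.1 rad) on the bench top, rims within 6 mm of it, at rest (((horizontal distance between nut_a and seat below 0.003 m and z of nut_a in the frame of seat between -0.003 and 0.003 m and angle between nut_a's own z axis and vertical below 0.06 rad and linear speed of each of nut_a, nut_b, nut_c below 0.02 m/s and angle between each of nut_b, nut_c's own z axis and vertical below 0.1 rad and height (world z) of each of nut_b, nut_c below 0.006 m) or (horizontal distance between nut_b and seat below 0.003 m and z of nut_b in the frame of seat between -0.003 and 0.003 m and angle between nut_b's own z axis and vertical below 0.06 rad and linear speed of each of nut_b, nut_a, nut_c below 0.02 m/s and angle between each of nut_a, nut_c's own z axis and vertical below 0.1 rad and height (world z) of each of nut_a, nut_c below 0.006 m) or (horizontal distance between nut_c and seat below 0.003 m and z of nut_c in the frame of seat between -0.003 and 0.003 m and angle between nut_c's own z axis and vertical below 0.06 rad and linear speed of each of nut_c, nut_a, nut_b below 0.02 m/s and angle between each of nut_a, nut_b's own z axis and vertical below 0.1 rad and height (world z) of each of nut_a, nut_b below 0.006 m))); the robot touches nothing.
It fails at once if capacitor cap_a tipped over or pushed more than 30 mm (angle between cap_a's own z axis and vertical above 0.5 rad or distance of cap_a from where it was at the start of the episode above 0.03 m).
It fails at once if capacitor cap_b tipped over or pushed more than 30 mm (angle between cap_b's own z axis and vertical above 0.5 rad or distance of cap_b from where it was at the start of the episode above 0.03 m).
It fails at once if capacitor cap_c tipped over or pushed more than 30 mm (angle between cap_c's own z axis and vertical above 0.5 rad or distance of cap_c from where it was at the start of the episode above 0.03 m).
It also fails if it takes over 72 s, if anything falls off the work surface, if the arm or the gripper's body presses on something with over 40 N, if the wrist force passes 120 N, or if a joint passes its speed limit or range.

## Working session

There is one attempt and no reset: what is moved stays moved. The work goes in short steps, Python scripts to look and compute and a tool call to move; the robot and the scene stay as the last step left them, time stands still between calls to the robot, and variables do not carry over. Pictures are saved under pics/ and viewed, about 8 in all and at most 12, crops included, and the job is handed in when it is done.

Besides the shell and the picture viewer there is one more tool, called as a command line: name --argument value ..., lists and objects as JSON in quotes. jog_arm: Moves the arm, as the interface text tells. Shifts and turns lie within -1 to 1; 1 stands for 500 mm of shift or 45 degrees of turn. Its arguments: {"type":"object","properties":{"commands":{"type":"array","items":{"type":"object","properties":{"hand":{"type":"number"},"x":{"type":"number","minimum":-1,"maximum":1},"y":{"type":"number","minimum":-1,"maximum":1},"z":{"type":"number","minimum":-1,"maximum":1},"spin":{"type":"number","minimum":-1,"maximum":1}}}},"grip_force":{"type":"number"}},"required":["commands"]}

```bash
mkdir -p pics
cat > h.py <<'E'
import numpy as np, cv2
from bench import sensors, vision, robot
def cap(n):
    i=vision.camera_info(n); p,d=vision.capture(n); return p,d,np.array(i["mtx"]),np.array(i["world_from_camera"])
def cloud(d,K,T):
    v,u=np.mgrid[:d.shape[0],:d.shape[1]]
    P=np.stack([(u-K[0,2])/K[0,0]*d,-(v-K[1,2])/K[1,1]*d,-d,np.ones_like(d)],-1)
    return (P@T.T)[...,:3]
def proj(P,K,T):
    c=np.linalg.inv(T)@np.append(P,1); return K[0,0]*c[0]/-c[2]+K[0,2], K[1,2]-K[1,1]*c[1]/-c[2]
E
python3 - <<'E'
from h import *
for n in ["scene","side"]:
    p,d,K,T=cap(n); np.savez(n,p=p,d=d,K=K,T=T); print(n,T.round(3).tolist(),K[0,0])
    cv2.imwrite(f"pics/{n}.png",cv2.resize(p[...,::-1],(768,576)))
s=sensors.read_state();print(s)
E
```

```text
scene [[0.084, -0.703, 0.707, 1.09], [0.996, 0.065, -0.053, 0.034], [-0.009, 0.709, 0.706, 0.576], [0.0, 0.0, 0.0, 1.0]] 395.69940652134636
side [[-0.986, 0.109, -0.125, 0.466], [-0.165, -0.569, 0.805, 0.787], [0.016, 0.815, 0.579, 0.59], [0.0, 0.0, 0.0, 1.0]] 478.075757384474
{'t': 0.1, 'joint_pos': array([-1.35131103e+00,  1.81465595e-01,  1.60789752e+00,  1.46741064e-05,
        1.35379240e+00, -2.06307671e-01]), 'dq': array([ 0.00026604, -0.00049347, -0.00334605,  0.00089862,  0.00194592,
        0.00085049]), 'joint_torque': array([ 4.64543955e-04, -4.45879233e+01, -3.52238059e+01, -3.56580949e-04,
        4.13594011e-03, -1.29342542e-06]), 'position': array([ 0.23741466, -0.5231992 ,  0.25247993]), 'orientation': array([[-3.26291873e-04,  4.13039939e-01, -9.10712854e-01],
       [ 1.52848988e-03, -9.10711633e-01, -4.13039932e-01],
       [-9.99998779e-01, -1.52678696e-03, -3.34169562e-04]]), 'ft_force': array([-0.10251187,  0.29084026, -0.65199145]), 'wrist_torque': array([ 0.03384785, -0.00028476,  0.01726725]), 'gripper_width': 1.0025638899482006}
```

View pics/scene.png

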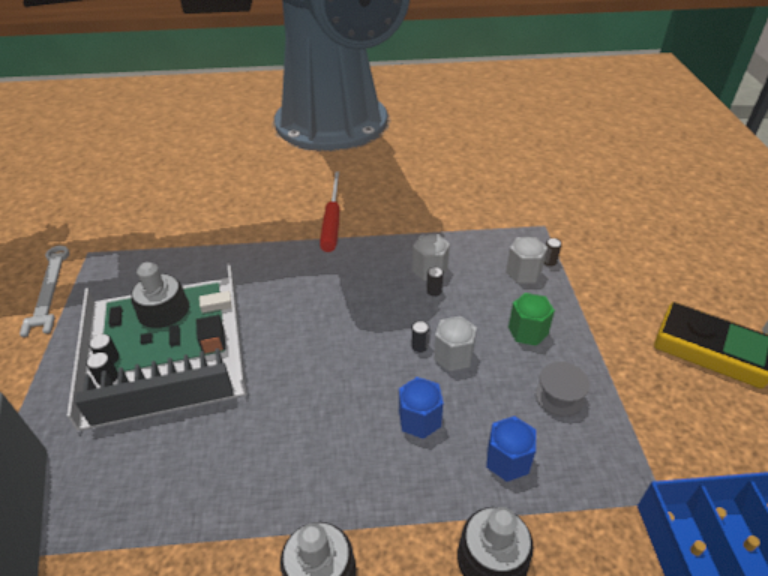

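View pics/side.png

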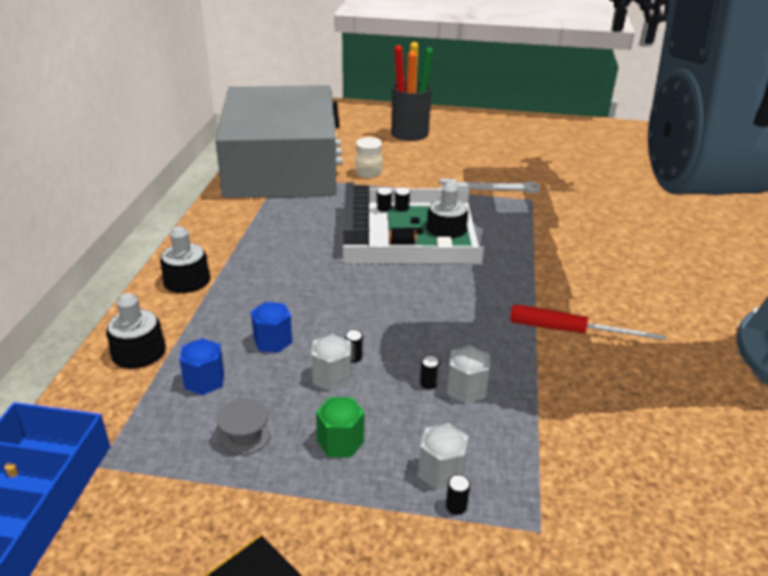

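The bare-steel nuts are at (431,257), (526,259) and (455,343) in the scene picture, each with its own black can. The blue and green hexes are look-alikes, and so is the grey mushroom at (563,388). The module stud is at (150,275), and the far posts at the bottom are spares.

```bash
cat > est.py <<'E'
from h import *
C={}
for n in ["scene","side"]:
    z=np.load(n+".npz"); C[n]=cloud(z["d"],z["K"],z["T"]).astype(float); C[n][z["d"]==0]=np.nan
sc={"n1":(431,243),"n2":(526,243),"n3":(455,328),"stud":(150,268),"c1":(435,271),"c2":(553,243),"c3":(420,327)}
sd={"n1":(470,358),"n2":(444,436),"n3":(331,346),"stud":(450,184),"c1":(430,361),"c2":(458,482),"c3":(354,335)}
for k in sc:
    out=[]
    for n,S in (("scene",sc),("side",sd)):
        u,v=S[k]; q=C[n][int(v/1.5),int(u/1.5)]
        P=C[n].reshape(-1,3); r=.03 if k[0]!='c' else .013
        m=np.hypot(*(P[:,:2]-q[:2]).T)<r
        lo,hi={'n':(.047,.06),'c':(.033,.04),'s':(.078,.095)}[k[0]]
        m&=(P[:,2]>lo)&(P[:,2]<hi)
        Q=P[m]; out+=[(Q[:,:2].min(0)/2+Q[:,:2].max(0)/2).round(4).tolist(),m.sum(),Q[:,2].max().round(4) if m.any() else 0]
    print(k,out)
E
python3 est.py
```

```text
n1 [[0.4567, 0.138], np.int64(229), np.float64(0.0558), [0.4535, 0.1388], np.int64(316), np.float64(0.0552)]
n2 [[0.4754, 0.2717], np.int64(229), np.float64(0.0556), [0.4716, 0.2709], np.int64(465), np.float64(0.0562)]
n3 [[0.6199, 0.1473], np.int64(340), np.float64(0.0562), [0.6163, 0.1469], np.int64(296), np.float64(0.0566)]
stud [[0.514, -0.2277], np.int64(111), np.float64(0.0885), [0.5088, -0.2258], np.int64(64), np.float64(0.0888)]
c1 [[0.5019, 0.1378], np.int64(67), np.float64(0.0391), [0.4991, 0.1379], np.int64(84), np.float64(0.0388)]
c2 [[0.4571, 0.3138], np.int64(61), np.float64(0.0388), [0.4529, 0.3138], np.int64(156), np.float64(0.0394)]
c3 [[0.6016, 0.1067], np.int64(93), np.float64(0.0394), [0.5971, 0.1068], np.int64(78), np.float64(0.0395)]
```

Run:
```python
from h import *
i=vision.camera_info("wrist");s=sensors.read_state()
T=np.array(i["world_from_camera"]);R=s["orientation"]
print("cam in tool",(R.T@(T[:3,3]-s["position"])).round(4),"axes",(R.T@T[:3,:3]).round(3).tolist(),i["mtx"])
```

```text
cam in tool [-0.1199 -0.0002 -0.0747] axes [[-0.0, 0.291, -0.957], [1.0, 0.0, -0.0], [0.0, -0.957, -0.291]] [[313.53518953   0.         255.29358196]
 [  0.         313.53518953 189.5948243 ]
 [  0.           0.           1.        ]]
```

jog_arm --commands '[{"hand": 1, "x": 0.5, "y": 0.5, "z": 0}, {"hand": 1, "x": 0.5, "y": 0.5, "z": 0}, {"hand": 1, "x": 0.5, "y": 0.5, "z": 0}, {"hand": 1, "x": 0.5, "y": 0.5, "z": 0}, {"hand": 1, "x": 0.5, "y": 0.5, "z": 0}, {"hand": 1, "x": 0.5, "y": 0.5, "z": 0}, {"hand": 1, "x": 0.5, "y": 0.5, "z": 0}, {"hand": 1, "x": 0.5, "y": 0.5, "z": 0}]' --grip_force 40

```text
schema error: expected keys hand, x, y, z, spin
```

jog_arm --commands '[{"hand": 1, "x": 0.54, "y": 0.59, "z": 0, "spin": 0}, {"hand": 1, "x": 0.54, "y": 0.59, "z": 0, "spin": 0}, {"hand": 1, "x": 0.54, "y": 0.59, "z": 0, "spin": 0}, {"hand": 1, "x": 0.54, "y": 0.59, "z": 0, "spin": 0}, {"hand": 1, "x": 0.54, "y": 0.59, "z": 0, "spin": 0}, {"hand": 1, "x": 0.54, "y": 0.59, "z": 0, "spin": 0}, {"hand": 1, "x": 0.54, "y": 0.59, "z": 0, "spin": 0}, {"hand": 1, "x": 0.54, "y": 0.59, "z": 0, "spin": 0}]' --grip_force 40

```text
t: 0.77
position: [0.4632, -0.2756, 0.2524]
orientation: [[-0.001, 0.413, -0.911], [0.002, -0.911, -0.413], [-1.0, -0.002, -0.0]]
ft_force: [0.1, -2.0, 1.1]
gripper_width: 0.997
```

jog_arm --commands '[{"hand": 1, "x": 0.1, "y": 0.11, "z": 0, "spin": 0}, {"hand": 1, "x": 0.1, "y": 0.11, "z": 0, "spin": 0}, {"hand": 1, "x": 0.1, "y": 0.11, "z": 0, "spin": 0}]'

```text
t: 1.02
position: [0.5162, -0.2155, 0.252]
orientation: [[0.0, 0.418, -0.908], [0.004, -0.908, -0.418], [-1.0, -0.004, -0.002]]
ft_force: [-2.1, 0.2, -0.7]
gripper_width: 1.002
```

Run:
```python
from h import *
s=sensors.read_state();print(s["t"],s["position"],s["joint_pos"])
p,d,K,T=cap("wrist"); np.savez("w1",p=p,d=d,K=K,T=T)
cv2.imwrite("pics/w1.png",p[...,::-1]); P=cloud(d,K,T).reshape(-1,3); P=P[(d>0).ravel()]
for lo,hi,r in((.081,.09,.03),(.06,.078,.03),(.042,.0475,.033)):
    m=(np.hypot(P[:,0]-.511,P[:,1]+.227)<r)&(P[:,2]>lo)&(P[:,2]<hi); Q=P[m]
    if m.any(): print(lo,m.sum(),Q.min(0),Q.max(0),((Q.min(0)+Q.max(0))/2), np.median(Q[:,2]))
```

```text
1.0167 [ 0.51615772 -0.21546595  0.25201053] [-0.60960999  0.14794387  1.6473801   0.003697    1.34827352  0.52914127]
0.081 375 [ 0.50051639 -0.23998968  0.08101008] [ 0.52285896 -0.21820876  0.0870368 ] [ 0.51168767 -0.22909922  0.08402344] 0.0841081575439383
0.06 99 [ 0.50972646 -0.23809735  0.06024474] [ 0.52360614 -0.21702879  0.0777251 ] [ 0.5166663  -0.22756307  0.06898492] 0.06921609221503011
0.042 1467 [ 0.48156655 -0.25940544  0.042108  ] [ 0.54057418 -0.19999966  0.04748214] [ 0.51107036 -0.22970255  0.04479507] 0.044510497857112474
```

View pics/w1.png

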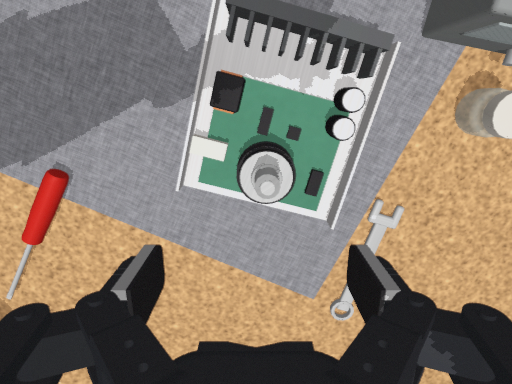

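The picture shows the module stud at (266,180) on its light seat disc, with the heat sink at the top. I'll re-measure now the arm has settled.

```bash
cat > seat.py <<'E'
from h import *
s0=sensors.read_state(); p,d,K,T=cap("wrist"); s1=sensors.read_state(); p,d,K,T=cap("wrist")
print(s0["position"],s1["position"],s1["dq"].round(3).max())
P=cloud(d,K,T).reshape(-1,3); P=P[(d>0).ravel()]
for lo,hi,r in((.083,.09,.03),(.042,.0475,.036)):
    m=(np.hypot(P[:,0]-.511,P[:,1]+.228)<r)&(P[:,2]>lo)&(P[:,2]<hi); Q=P[m]
    print(lo,m.sum(),cv2.minEnclosingCircle(Q[:,:2].astype(np.float32)),(Q.min(0)+Q.max(0))/2, np.median(Q[:,2]))
print(T[:3,3])
E
python3 seat.py
```

```text
[ 0.5146225  -0.21759758  0.25183802] [ 0.51366784 -0.21913318  0.25182173] 0.009
0.083 268 ((0.5106339454650879, -0.22880595922470093), 0.010164202190935612) [ 0.51085556 -0.22984931  0.08481276] 0.08478379894323257
0.042 1480 ((0.5112292170524597, -0.22971561551094055), 0.029939379543066025) [ 0.5112698  -0.22950179  0.04481184] 0.044448164216011554
[ 0.58169192 -0.18811658  0.37170074]
```

jog_arm --commands '[{"hand": 1, "x": -0.12, "y": 0.6, "z": 0, "spin": 1}, {"hand": 1, "x": -0.12, "y": 0.6, "z": 0, "spin": 1}, {"hand": 1, "x": -0.12, "y": 0.6, "z": 0, "spin": 1}, {"hand": 1, "x": -0.12, "y": 0.6, "z": 0, "spin": 1}, {"hand": 1, "x": -0.12, "y": 0.6, "z": 0, "spin": 1}, {"hand": 1, "x": -0.12, "y": 0.6, "z": 0, "spin": 1}, {"hand": 1, "x": -0.12, "y": 0.6, "z": 0, "spin": 1}]'

```text
t: 1.75
position: [0.455, 0.0655, 0.2519]
orientation: [[-0.002, 0.938, -0.348], [-0.0, -0.348, -0.938], [-1.0, -0.002, 0.001]]
ft_force: [0.3, -0.2, 0.1]
gripper_width: 1.001
```

jog_arm --commands '[{"hand": 1, "x": 0, "y": 0.11, "z": 0, "spin": 1}, {"hand": 1, "x": 0, "y": 0.11, "z": 0, "spin": 1}, {"hand": 1, "x": 0, "y": 0.11, "z": 0, "spin": 1}, {"hand": 1, "x": 0, "y": 0.11, "z": 0, "spin": 1}, {"hand": 1, "x": 0, "y": 0.11, "z": 0, "spin": 1}, {"hand": 1, "x": 0, "y": 0.11, "z": 0, "spin": 1}, {"hand": 1, "x": 0, "y": 0.11, "z": 0, "spin": 1}]'

```text
t: 2.33
position: [0.455, 0.119, 0.2518]
orientation: [[-0.002, 0.907, 0.421], [-0.002, 0.421, -0.907], [-1.0, -0.003, 0.001]]
ft_force: [-0.4, 0.2, 0.2]
gripper_width: 1.001
```

```bash
cat > nuts.py <<'E'
from h import *
import sys
def yaw(s): y=s["orientation"][:,1]; return np.degrees(np.arctan2(y[1],y[0])).round(1)
s=sensors.read_state();print("t",s["t"],s["position"].round(4),"yaw",yaw(s),"q",np.degrees(s["joint_pos"]).round(),"F",s["ft_force"].round(1),"w",round(s["gripper_width"],3))
p,d,K,T=cap("wrist"); 
cv2.imwrite(f"pics/{sys.argv[1]}.png",p[...,::-1]); P=cloud(d,K,T).reshape(-1,3); P=P[(d>0).ravel()]
for k,c,r,h in (("n1",(.455,.138),.03,.048),("n2",(.4735,.271),.03,.048),("n3",(.618,.147),.03,.048),("c1",(.5005,.138),.018,.034),("c2",(.455,.3138),.018,.034),("c3",(.5995,.1067),.018,.034)):
    o=[k]
    for lo,hi in ((h,h+.01),(h-.003 if k[0]=='c' else .05,h+.01),(.043,.048)):
        m=(np.hypot(P[:,0]-c[0],P[:,1]-c[1])<r)&(P[:,2]>lo)&(P[:,2]<hi); Q=P[m]
        if m.sum()>20: b=cv2.minEnclosingCircle(Q[:,:2].astype(np.float32)); o+=[np.round(b[0],4),round(b[1],4),m.sum()]
    print(*o)
E
python3 nuts.py w2
```

```text
t 2.3333 [0.455  0.119  0.2518] yaw 24.9 q [  0.  -3. 107.  -0.  77. -25.] F [-0.4  0.2  0.2] w 1.001
n1 [0.4552 0.1382] 0.0194 1033 [0.4553 0.1385] 0.0183 799 [0.4552 0.1382] 0.0257 552
n2 [0.472  0.2711] 0.0206 1440 [0.4728 0.2709] 0.019 1167 [0.4731 0.2712] 0.0259 763
n3 [0.6181 0.1464] 0.0198 902 [0.6179 0.1467] 0.0186 739 [0.6185 0.147 ] 0.026 490
c1 [0.5008 0.1379] 0.0108 287 [0.4999 0.1385] 0.0118 314
c2
c3 [0.599  0.1057] 0.0111 252 [0.599  0.1069] 0.0117 284
```

View pics/w2.png

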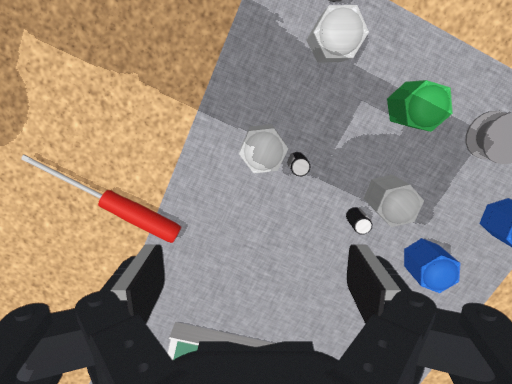

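The wrist view shows the steel nuts at (264,150), (341,32) and (400,204), with cans at (299,163) and (360,221). These agree with the earlier estimates. The coloured nuts are the look-alikes. I'll go for n1 first, at yaw 60.

jog_arm --commands '[{"hand": 1, "x": 0, "y": 0.039, "z": -0.08, "spin": 0.78}, {"hand": 1, "x": 0, "y": 0.039, "z": -0.16, "spin": 0.78}, {"hand": 1, "x": 0, "y": 0.039, "z": -0.2, "spin": 0.78}, {"hand": 1, "x": 0, "y": 0.039, "z": -0.26, "spin": 0.78}, {"hand": 1, "x": 0, "y": 0.039, "z": -0.3, "spin": 0.78}, {"hand": 1, "x": 0, "y": 0.039, "z": -0.36, "spin": 0.78}, {"hand": 1, "x": 0, "y": 0.039, "z": -0.43, "spin": 0.78}, {"hand": 1, "x": 0, "y": 0.039, "z": -0.43, "spin": 0.78}]'

```text
t: 3.05
position: [0.4498, 0.1369, 0.0307]
orientation: [[-0.013, 0.504, 0.863], [-0.004, 0.863, -0.504], [-1.0, -0.009, -0.009]]
ft_force: [-2.7, -0.7, -0.3]
gripper_width: 1.003
```

jog_arm --commands '[{"hand": 0.0, "x": 0, "y": 0, "z": 0, "spin": 0}, {"hand": -0.2, "x": 0, "y": 0, "z": 0, "spin": 0}, {"hand": -0.3, "x": 0, "y": 0, "z": 0, "spin": 0}, {"hand": -0.3, "x": 0, "y": 0, "z": 0, "spin": 0}, {"hand": -0.3, "x": 0, "y": 0, "z": 0, "spin": 0}]'

```text
t: 3.47
position: [0.452, 0.1369, 0.0331]
orientation: [[-0.008, 0.505, 0.863], [-0.003, 0.863, -0.505], [-1.0, -0.007, -0.005]]
ft_force: [-0.5, -1.4, 7.3]
gripper_width: 0.523
```

jog_arm --commands '[{"hand": -0.3, "x": 0, "y": 0, "z": 0.08, "spin": 0}, {"hand": -0.3, "x": 0, "y": 0, "z": 0.16, "spin": 0}, {"hand": -0.3, "x": 0.02, "y": -0.05, "z": 0.24, "spin": 0}, {"hand": -0.3, "x": 0.04, "y": -0.13, "z": 0.25, "spin": 0}, {"hand": -0.3, "x": 0.06, "y": -0.21, "z": 0.25, "spin": 0}, {"hand": -0.3, "x": 0.07, "y": -0.29, "z": 0.25, "spin": 0}, {"hand": -0.3, "x": 0.08, "y": -0.37, "z": 0.25, "spin": 0}, {"hand": -0.3, "x": 0.1, "y": -0.45, "z": 0.25, "spin": 0}]'

```text
t: 4.13
position: [0.5014, -0.0892, 0.1593]
orientation: [[-0.006, 0.504, 0.864], [-0.004, 0.864, -0.504], [-1.0, -0.007, -0.003]]
ft_force: [1.6, 1.6, -1.3]
gripper_width: 0.518
```

jog_arm --commands '[{"hand": -0.3, "x": 0.01, "y": -0.07, "z": 0, "spin": 0}, {"hand": -0.3, "x": 0.01, "y": -0.14, "z": 0, "spin": 0}, {"hand": -0.3, "x": 0.02, "y": -0.21, "z": 0, "spin": 0}, {"hand": -0.3, "x": 0.02, "y": -0.26, "z": 0, "spin": 0}, {"hand": -0.3, "x": 0.02, "y": -0.26, "z": 0, "spin": 0}]'

```text
t: 4.55
position: [0.5116, -0.2244, 0.1607]
orientation: [[-0.004, 0.508, 0.861], [-0.008, 0.861, -0.508], [-1.0, -0.009, 0.0]]
ft_force: [0.0, -0.0, -1.5]
gripper_width: 0.522
```

```bash
cat > held.py <<'E'
from h import *
import sys
def yaw(s): y=s["orientation"][:,1]; return np.degrees(np.arctan2(y[1],y[0])).round(1)
vision.capture("wrist")
s=sensors.read_state();print("t",s["t"],s["position"].round(4),"yaw",yaw(s),"q",np.degrees(s["joint_pos"]).round(),"F",s["ft_force"].round(1),"w",round(s["gripper_width"],3),"dq",abs(s["dq"]).max().round(3))
p,d,K,T=cap("wrist"); print("state after",sensors.read_state()["position"].round(4))
cv2.imwrite(f"pics/{sys.argv[1]}.png",p[...,::-1]); P=cloud(d,K,T); P=P[d>0]
R=s["orientation"]; L=(P-s["position"])@R   # tool coords
m=(np.hypot(L[:,1],L[:,2])<.03)&(abs(L[:,0])<.035); Q=L[m]
top=Q[:,0].min(); 
for a in (.004,.006,.008,.0105):
    q=Q[Q[:,0]<top+a]; b=cv2.minEnclosingCircle(q[:,1:].astype(np.float32)); print(a,len(q),"dome top x",top.round(4),"ctr y,z",np.round(b[0],4),round(b[1],4),"world",(s["position"]+R@[0,*b[0]]).round(4))
print("top world z",P[m][:,2].max().round(4))
E
python3 held.py w3
```

```text
t 4.6 [ 0.5113 -0.2218  0.1603] yaw 59.5 q [-35.  14.  99.  -0.  67. -95.] F [-1.   0.5 -2.5] w 0.521 dq 0.052
state after [ 0.5111 -0.22    0.1598]
0.004 298 dome top x -0.035 ctr y,z [ 0.     -0.0115] 0.0277 world [ 0.5014 -0.216   0.1603]
0.006 414 dome top x -0.035 ctr y,z [-0.     -0.0114] 0.0277 world [ 0.5014 -0.216   0.1603]
0.008 514 dome top x -0.035 ctr y,z [-0.     -0.0115] 0.0277 world [ 0.5013 -0.216   0.1603]
0.0105 615 dome top x -0.035 ctr y,z [-0.     -0.0115] 0.0277 world [ 0.5014 -0.216   0.1603]
top world z 0.1954
```

View pics/w3.png

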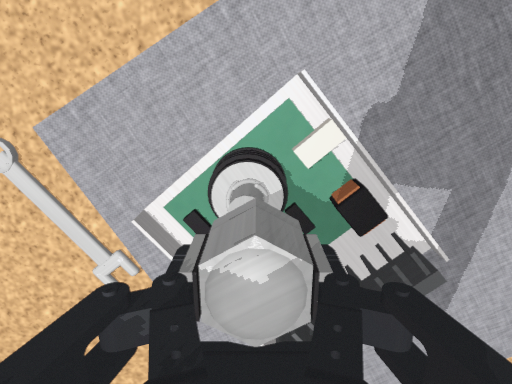

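```bash
cat > held.py <<'E'
from h import *
import sys
def yaw(s): y=s["orientation"][:,1]; return np.degrees(np.arctan2(y[1],y[0])).round(1)
s=sensors.read_state();print("t",s["t"],s["position"].round(4),"yaw",yaw(s),"q",np.degrees(s["joint_pos"]).round(),"F",s["ft_force"].round(1),"w",round(s["gripper_width"],3),"dq",abs(s["dq"]).max().round(3))
p,d,K,T=cap("wrist"); 
if len(sys.argv)>1: cv2.imwrite(f"pics/{sys.argv[1]}.png",p[...,::-1])
P=cloud(d,K,T); P=P[d>0]
R=s["orientation"]; L=(P-s["position"])@R
m=(abs(L[:,1])<.017)&(abs(L[:,2])<.03)&(abs(L[:,0])<.025); Q=L[m]
A=np.c_[Q,np.ones(len(Q))]
q=Q[Q[:,0]<np.percentile(Q[:,0],90)]
top=Q[:,0].min()
q=Q[Q[:,0]<top+.006]
# sphere-ish (paraboloid) fit of dome: x = a r^2 + b y + c z + d
a,b,c,e=np.linalg.lstsq(np.c_[q[:,1]**2+q[:,2]**2,q[:,1],q[:,2],np.ones(len(q))],q[:,0],rcond=None)[0]
y0,z0=-b/2/a,-c/2/a
print(len(q),"top x",(e-a*(y0**2+z0**2)).round(4),"ctr y,z",y0.round(4),z0.round(4),"a",a.round(1),"world nut",(s["position"]+R@[0,y0,z0]).round(4),"dome z",P[m][:,2].max().round(4))
E
python3 held.py
```

```text
t 4.65 [ 0.5111 -0.22    0.1598] yaw 59.6 q [-35.  14.  99.  -0.  67. -95.] F [ 0.2  0.8 -1.3] w 0.526 dq 0.037
6147 top x -0.0201 ctr y,z 0.0006 0.0024 a 10.2 world nut [ 0.5134 -0.2207  0.1598] dome z 0.1808
```

jog_arm --commands '[{"hand": -0.3, "x": -0.005, "y": -0.016, "z": -0.03, "spin": 0}, {"hand": -0.3, "x": -0.005, "y": -0.016, "z": -0.06, "spin": 0}, {"hand": -0.3, "x": -0.005, "y": -0.016, "z": -0.06, "spin": 0}, {"hand": -0.3, "x": -0.005, "y": -0.016, "z": -0.08, "spin": 0}, {"hand": -0.3, "x": -0.005, "y": -0.016, "z": -0.1, "spin": 0}, {"hand": -0.3, "x": -0.005, "y": -0.016, "z": -0.1, "spin": 0}]'

```text
t: 5.2
position: [0.5085, -0.2269, 0.1084]
orientation: [[-0.007, 0.504, 0.864], [-0.005, 0.864, -0.504], [-1.0, -0.008, -0.003]]
ft_force: [-0.8, -5.0, -4.7]
gripper_width: 0.524
```

```bash
python3 held.py w4
```

```text
t 5.2 [ 0.5085 -0.2269  0.1084] yaw 59.7 q [-36.  18. 101.  -1.  61. -95.] F [-0.8 -5.  -4.7] w 0.524 dq 0.031
6066 top x -0.02 ctr y,z 0.0004 0.0023 a 10.1 world nut [ 0.5107 -0.2277  0.1084] dome z 0.1296
```

jog_arm --commands '[{"hand": -0.3, "x": 0, "y": 0, "z": -0.015, "spin": 0}, {"hand": -0.3, "x": 0, "y": 0, "z": -0.03, "spin": 0}, {"hand": -0.3, "x": 0, "y": 0, "z": -0.033, "spin": 0}, {"hand": -0.3, "x": 0, "y": 0, "z": -0.033, "spin": 0}]'

```text
t: 5.58
position: [0.5086, -0.2278, 0.0915]
orientation: [[-0.006, 0.504, 0.864], [-0.006, 0.864, -0.504], [-1.0, -0.009, -0.002]]
ft_force: [0.1, -6.2, -4.9]
gripper_width: 0.521
```

jog_arm --commands '[{"hand": 0.1, "x": 0, "y": 0, "z": 0, "spin": 0}, {"hand": 0.1, "x": 0, "y": 0, "z": 0, "spin": 0}, {"hand": 0.1, "x": 0, "y": 0, "z": -0.006, "spin": 0}, {"hand": 0.1, "x": 0, "y": 0, "z": -0.01, "spin": 0}]'

```text
t: 5.92
position: [0.5086, -0.2274, 0.0862]
orientation: [[-0.006, 0.504, 0.864], [-0.006, 0.864, -0.504], [-1.0, -0.008, -0.002]]
ft_force: [-0.4, -0.0, -1.1]
gripper_width: 0.55
```

```bash
python3 held.py w5
```

```text
t 5.9167 [ 0.5086 -0.2274  0.0862] yaw 59.7 q [-36.  20. 101.  -1.  59. -95.] F [-0.4 -0.  -1.1] w 0.55 dq 0.043
6240 top x -0.0226 ctr y,z -0.0005 0.0026 a 10.1 world nut [ 0.5107 -0.2292  0.0862] dome z 0.11
```

jog_arm --commands '[{"hand": 0.1, "x": 0.004, "y": -0.003, "z": 0, "spin": 0}, {"hand": 0.1, "x": 0.004, "y": -0.003, "z": 0, "spin": -0.1}, {"hand": 0.1, "x": 0.004, "y": -0.003, "z": 0, "spin": -0.25}, {"hand": 0.1, "x": 0.004, "y": -0.003, "z": 0, "spin": -0.4}, {"hand": 0.1, "x": 0.004, "y": -0.003, "z": 0, "spin": -0.55}, {"hand": 0.1, "x": 0.004, "y": -0.003, "z": 0, "spin": -0.7}, {"hand": 0.1, "x": 0.004, "y": -0.003, "z": 0, "spin": -0.85}, {"hand": 0.1, "x": 0.004, "y": -0.003, "z": 0, "spin": -1}]'

```text
t: 6.63
position: [0.5105, -0.2287, 0.0857]
orientation: [[-0.009, 0.969, 0.249], [0.001, 0.249, -0.969], [-1.0, -0.008, -0.003]]
ft_force: [-0.7, 0.2, -0.2]
gripper_width: 0.546
```

```bash
python3 held.py w6
```

```text
t 6.6333 [ 0.5105 -0.2287  0.0857] yaw 14.4 q [-36.  21. 101.  -0.  59. -50.] F [-0.7  0.2 -0.2] w 0.546 dq 1.39
6225 top x -0.0207 ctr y,z 0.0006 0.0008 a 9.9 world nut [ 0.5112 -0.2293  0.0857] dome z 0.1075
```

jog_arm --commands '[{"hand": 0.1, "x": 0, "y": 0, "z": 0, "spin": -0.15}, {"hand": 0.1, "x": 0, "y": 0, "z": 0, "spin": -0.3}, {"hand": 0.1, "x": 0, "y": 0, "z": 0, "spin": -0.45}, {"hand": 0.1, "x": 0, "y": 0, "z": 0, "spin": -0.6}, {"hand": 0.1, "x": 0, "y": 0, "z": 0, "spin": -0.75}, {"hand": 0.1, "x": 0, "y": 0, "z": 0, "spin": -0.9}, {"hand": 0.1, "x": 0, "y": 0, "z": 0, "spin": -1}]'

```text
t: 7.27
position: [0.5106, -0.2287, 0.0857]
orientation: [[-0.005, 0.856, -0.517], [0.007, -0.517, -0.856], [-1.0, -0.008, -0.003]]
ft_force: [-0.1, -0.0, -0.8]
gripper_width: 0.549
```

```bash
python3 held.py w7
```

```text
t 7.2667 [ 0.5106 -0.2287  0.0857] yaw -31.2 q [-36.  21. 101.   0.  59.  -5.] F [-0.1 -0.  -0.8] w 0.549 dq 0.872
5697 top x -0.0137 ctr y,z 0.0006 0.0008 a 10.4 world nut [ 0.5107 -0.2297  0.0857] dome z 0.1003
```

jog_arm --commands '[{"hand": 0.1, "x": 0, "y": 0, "z": 0, "spin": -0.1}, {"hand": 0.1, "x": 0, "y": 0, "z": 0, "spin": -0.2}, {"hand": 0.1, "x": 0, "y": 0, "z": 0, "spin": -0.25}, {"hand": 0.1, "x": 0, "y": 0, "z": 0, "spin": -0.25}]'

```text
t: 7.65
position: [0.5108, -0.2288, 0.0858]
orientation: [[-0.004, 0.738, -0.675], [0.008, -0.675, -0.738], [-1.0, -0.008, -0.003]]
ft_force: [-0.8, -0.9, -0.1]
gripper_width: 0.551
```

```bash
python3 held.py w8; python3 -c "
from h import *; print(sensors.read_state()['wrist_torque'])"
```

```text
t 7.65 [ 0.5108 -0.2288  0.0858] yaw -42.4 q [-36.  21. 101.   0.  59.   6.] F [-0.8 -0.9 -0.1] w 0.551 dq 0.059
5539 top x -0.0122 ctr y,z 0.0003 0.0011 a 10.3 world nut [ 0.5102 -0.2299  0.0858] dome z 0.099
[-0.07768134 -0.02866153 -0.04810295]
```

jog_arm --commands '[{"hand": 0.1, "x": 0, "y": 0, "z": 0, "spin": -0.08}, {"hand": 0.1, "x": 0, "y": 0, "z": 0, "spin": -0.08}, {"hand": 0.1, "x": 0, "y": 0, "z": 0, "spin": 0}, {"hand": 0.7, "x": 0, "y": 0, "z": 0, "spin": 0}, {"hand": 1, "x": 0, "y": 0, "z": 0, "spin": 0}, {"hand": 1, "x": 0, "y": 0, "z": 0, "spin": 0}, {"hand": 1, "x": 0, "y": 0, "z": 0.08, "spin": 0}, {"hand": 1, "x": 0, "y": 0, "z": 0.16, "spin": 0}]'

```text
t: 8.37
position: [0.5087, -0.2274, 0.1636]
orientation: [[-0.01, 0.739, -0.674], [0.012, -0.674, -0.739], [-1.0, -0.016, -0.003]]
ft_force: [2.0, -1.0, 0.9]
gripper_width: 1.003
```

jog_arm --commands '[{"hand": 1, "x": 0, "y": 0, "z": 0.1, "spin": 0}, {"hand": 1, "x": 0, "y": 0, "z": 0.15, "spin": 0}, {"hand": 1, "x": 0, "y": 0, "z": 0.15, "spin": 0}, {"hand": 1, "x": 0, "y": 0, "z": 0.15, "spin": 0}]'

```text
t: 8.7
position: [0.5099, -0.2282, 0.2414]
orientation: [[-0.005, 0.739, -0.674], [0.009, -0.674, -0.739], [-1.0, -0.01, -0.003]]
ft_force: [-0.9, -0.3, -1.1]
gripper_width: 1.005
```

Run:
```python
from h import *
for n in ("wrist","scene","side"):
    p,d,K,T=cap(n); P=cloud(d,K,T); P=P[d>0]
    m=(np.hypot(P[:,0]-.511,P[:,1]+.229)<.024)&(P[:,2]>.08)&(P[:,2]<.12); Q=P[m]
    m2=m&(P[:,2]>.0935); q=P[m2]
    a,b,c,e=np.linalg.lstsq(np.c_[(q[:,:2]**2).sum(1),q[:,:2]-0,np.ones(len(q))],q[:,2],rcond=None)[0]
    x,y=-b/2/a,-c/2/a; print(n,"dome",x.round(4),y.round(4),(e-a*(x*x+y*y)).round(4),len(q))
    if n=="wrist": W=p
    if n=="side": u,v=map(int,proj(np.array([.511,-.229,.06]),K,T)); S=cv2.resize(p[max(v-60,0):v+60,u-80:u+80],(512,384))
cv2.imwrite("pics/fin.png",cv2.resize(np.hstack([W,S]),(800,300))[...,::-1])
s=sensors.read_state();print(s["t"],s["position"])
```

```text
wrist dome 0.5104 -0.2294 0.0979 1315
scene dome 0.5099 -0.2284 0.0996 243
side dome 0.5086 -0.2286 0.1001 109
8.85 [ 0.50782004 -0.22677882  0.23695365]
```

View pics/fin.png

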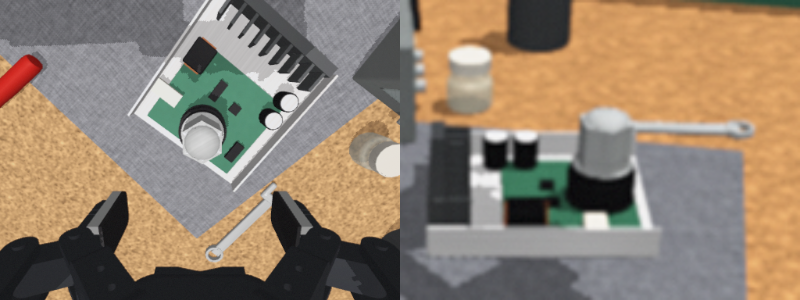

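Nut 1 is flush on the seat: the wrist view shows it at (203,140), and the side crop at (605,150) shows it upright. Before handing in, I'll check that the cans and the other nuts haven't moved.

Run:
```python
from h import *
p,d,K,T=cap("scene"); C=cloud(d,K,T); P=C[d>0]
for k,c,r,lo in (("n2",(.4754,.2717),.03,.047),("n3",(.6199,.1473),.03,.047),("c1",(.5019,.1378),.016,.033),("c2",(.4571,.3138),.016,.033),("c3",(.6016,.1067),.016,.033)):
    m=(np.hypot(P[:,0]-c[0],P[:,1]-c[1])<r)&(P[:,2]>lo)&(P[:,2]<lo+.012); Q=P[m]; print(k,m.sum(),((Q.min(0)+Q.max(0))/2).round(4),Q[:,2].max().round(4))
robot.sign_off()
```

```text
n2 234 [0.4756 0.272  0.0516] 0.0561
n3 350 [0.6198 0.1472 0.0512] 0.0554
c1 73 [0.5022 0.138  0.0363] 0.039
c2 63 [0.4573 0.315  0.0359] 0.0388
c3 92 [0.6005 0.1068 0.0363] 0.0396
the job is handed in; nothing more can be done
```

The first nut I tried fitted. It was the one nearest the base, at about (0.455, 0.138) m. I set it on the stud, turned it clockwise in loose fingers until it sank about 11 mm to the seat, let go and backed off upward. I handed the job in at about 9 s of the 72 s limit.

- **Screwed nut:** the wrist camera put its dome at z = 97.9 mm (98 mm is fully home), at (0.5104, -0.2294) m. That is about 1 mm from the seat centre I measured. It looked upright and flush in the pictures.
- **Camera disagreement:** the scene and side cameras read the dome at 99.6 and 100.1 mm. They had read every nut on the bench 2 to 3.5 mm high as well, so these fit a nut that is home. The side camera also put the dome about 2.5 mm from the seat centre in x. It had read the bare stud a similar amount off, so I put this down to its calibration.
- **Everything else:** the other two nuts are untouched and dome up. All three cans are standing, with readings within about 1 mm of their starting positions. The gripper was clear of everything.

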